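# Park the moulding plane on its side against the stop strip

## Task

The long wooden moulding plane has been left standing on its sole beside the low wooden stop strip. Push it over onto its side, away from the strip, so that its sole faces the strip, then push the lying plane back until its sole rests flat along the strip. Use only the outside of the fingers or the fingertips: do not grip or lift the plane, and leave the other things on the bench where they are.

Things in the scene. Friction and masses are not known exactly. Their poses are not given: they have to be found in the camera images.
- moulding_plane: Long dark-brown wooden plane, loose, on its sole: 260 mm long (y), 44 wide (x, flat sides), block body 74 high, 0.4-0.85 kg. Origin: centre of the sole; z from sole to top. Mass centre 38 mm above it. Pushed sideways above 50 mm it tips rather than slides, past about 30 degrees falls by itself, then lies 44 mm high, origin 22 mm up.
- plane_top (a point): Middle of the plane body's flat top, 74 mm above the sole's centre. Only a thin wedge and iron (20 mm thick, mid-width) rise from the top, from 18 to 97 mm along the plane's +y, up to 108 mm above the sole; the rest of the top is flat and free.
- stop_strip: Low straight pale wooden strip with three brass screws, screwed to the bench: 300 mm long (x), 30 wide (y; long faces at y = -15 and +15 mm), 20 high. Origin: centre of its underside. Runs roughly away from the robot; the plane stands 160 to 215 mm to its left or right, parallel within about 15 degrees.
- glue_jar: Bystander, loose: round jar with dark screw lid, 59 mm across, 76 mm high, standing at the back. Origin: centre of its underside.
- wax_tin: Bystander, loose: flat round tin, 67 mm across, 24 mm high, at the back. Origin: centre of its underside.
- bow_calipers: Bystander, loose: wire bow calipers with two wooden balls, 82 x 220 x 37 mm, lying at the left. Origin: centre of its underside; y along its length.
- oak_wedge: Bystander, loose: small pale oak wedge, 26 x 80 x 18 mm, lying at the right. Origin: centre of its underside; y along its length.

How it is judged:
By the outcome, as a careful person would: the job done as asked, in the order asked, and still so for the second after the job is handed in, with the robot touching nothing.
It also fails if it takes over 61 s, if anything falls off the work surface, if the arm or the gripper's body presses on something with over 40 N, if the wrist force passes 120 N, or if a joint passes its speed limit or range.

## Robot

A 6-joint arm with a two-finger parallel gripper is mounted at the origin on a cart in front of the work surface, level with it; the furniture and walls round the work are solid. World frame = base frame: x ahead of the robot, y to its left, z up, the work surface at z = 0. Lengths are in mm, angles in rad, forces in N, time in s.
With the tool pointing down it reaches from about 350 to 775 mm from the base axis. Payload 7.3 kg.
Tool frame: the origin (TCP) lies at the very end of the fingers, on their centre line; the grasp point (between the pads) lies 19 mm behind it; z points along the fingers, y is the line along which they close (so a half turn about z gives the same grasp; the last joint's range is limited). The gripper opens to 92 mm and grips with 3 to 60 N. Pads are 19 mm wide; open, the fingers measure 130 mm over their backs; the gripper's body (75 mm by 190 mm) begins 47 mm behind the grasp point.
Start: joints at [1.18, 0.342, 1.524, -0, 1.275, -0.146], TCP at [127.224, 509.371, 226.741] pointing down, gripper open.
Joint ranges: [-2.53, 2.53], [-0.77, 2.02], [0.04, 2.7], [-1, 4.14], [0.28, 2.66], [-3.11, 3.11]. Speed limits (rad/s): [2.57, 2.57, 3.14, 3.14, 3.14, 3.14].

## Interface

Orientations are given as [roll, pitch, yaw] about the fixed x, y, z axes, in that order (R = Rz(yaw) Ry(pitch) Rx(roll)).
In Python, from plant import * gives the robot as it stands.
- The arm moves only by the tool arm_command, never from a script. Its arguments are lists of equal length, an entry for each row: "gripper": the finger opening in mm, from 0 to 91.8; "dp": the shift along the tool's x, y, z in units of 25 mm (1.0 is 25 mm), a list of three; "twist": the turn about the tool's z in units of 5 degrees (1.0 is 5 degrees). A call has exactly 5 rows; each row shifts and turns the commanded pose from where the row before left it, along the tool's axes as they then stand; what a row does not reach is not made up. A row lasts 1/8 s, in which the tool goes at most 62.5 mm and 10.7 degrees, less where a joint would pass 70% of its speed; a pose out of reach is approached as far as the arm can. A call is refused whole if a number of a shift passes 1 or a number of a turn 1, either way. A call with a gripper value outside its range is refused whole. The fingers move at their own pace and stop on an object; the grip force is fixed at half the most. Time passes only in rows, so rows that do not move let the fingers close, or fill a call up. It gives the time, the measured TCP pose, the force, the opening and the grip force at its end, in the units of the state.
- get_obs(): the state, without advancing time (a new reading comes with each control period).
- capture(name): name is "scene" or "side" or "wrist"; returns the picture (480x640x3 uint8, red, green, blue); there is no depth.
- get_calibration(name): a dict with "mtx" (3x3 intrinsics, pixels), "dist_coeffs" ([k1, k2, p1, p2, k3] as OpenCV has them; the pictures are not rectified), "position" and "attitude" of the camera in the world; the wrist camera has in their place "mount" (4x4, takes a point from camera to tool coordinates, whose origin is the TCP and whose axes are the flange's). Camera axes: x right, y down, z forward; pixel columns grow to the right and rows downward; lengths in mm; the calibration is good to about 2 mm. A picture is of the moment at which its call begins: read the wrist's pose just before it. get_calibration takes no time and is no camera call.
- close_job(): hands the job in; it is judged then, once.
The state is a dict: "time": time; "joint_positions": joint angles; "dq": joint speeds; "tau": joint torques, N m; "tool_pos": TCP position; "tcp_rot": TCP orientation; "contact_force": force on the tool from outside, world axes, zero at the start; "moment": the same for the moment, N m; "grip_width": finger opening in mm; "finger_force": force on a finger pad.
Only numpy, scipy, OpenCV 4.12 (cv2) and the standard library are available. Lean on these libraries where they do the work, as an engineer would, in place of code of your own. Each camera call takes 0.05 s, during which the arm holds its last target. There are 200 camera calls.

## Working session

There is one attempt and no reset: what is moved stays moved. The work goes in short steps, Python scripts to look and compute and a tool call to move; the robot and the scene stay as the last step left them, time stands still between calls to the robot, and variables do not carry over. Pictures are saved under pics/ and viewed, at most 10 in all, crops included, and the job is handed in when it is done.

Besides the shell and the picture viewer there is one more tool, called after "Request:" as name(argument=value, ...) on one line, values as JSON. arm_command: Moves the arm, as the interface text tells. Its arguments: {"type":"object","properties":{"gripper":{"type":"array"},"dp":{"type":"array"},"twist":{"type":"array"}},"required":["gripper","dp","twist"]}

```bash
mkdir -p pics; cat > h.py <<'E'
from plant import *
import numpy as np, cv2
from scipy.spatial.transform import Rotation as R
def ray(name,uv):
    c=get_calibration(name); p=cv2.undistortPoints(np.array([[uv]],float),np.array(c["mtx"],float),np.array(c["dist_coeffs"],float))[0,0]
    A=att(c); d=A@np.array([p[0],p[1],1]); return np.array(c["position"],float),d/np.linalg.norm(d)
def att(c):
    a=np.array(c["attitude"],float)
    return a if a.shape==(3,3) else R.from_euler('xyz',a).as_matrix()
def onz(name,uv,z):
    o,d=ray(name,uv); return o+d*(z-o[2])/d[2]
def tri(uv1,uv2,n1="scene",n2="side"):
    o1,d1=ray(n1,uv1);o2,d2=ray(n2,uv2)
    s=np.linalg.lstsq(np.c_[d1,-d2],o2-o1,rcond=None)[0]
    a=o1+s[0]*d1;b=o2+s[1]*d2
    return (a+b)/2,np.linalg.norm(a-b)
E
python3 - <<'E'
from h import *
print(get_obs())
for n in("scene","side"):
    c=get_calibration(n);print(n,c)
    cv2.imwrite(f"pics/{n}0.png",capture(n)[:,:,::-1])
E
```

```text
{'time': 0.0, 'joint_positions': array([ 1.17998094e+00,  3.42725171e-01,  1.52499429e+00, -4.74360764e-06,
        1.27539438e+00, -1.46070943e-01]), 'dq': array([ 2.70460523e-05, -5.48746197e-04,  2.29527693e-03,  6.31612856e-04,
       -1.08884581e-03, -5.97842502e-04]), 'tau': array([ 2.53778446e-03, -4.31245172e+01, -2.44224000e+01,  7.18813855e-02,
        5.58131863e-02, -9.41872986e-05]), 'tool_pos': array([127.07547055, 508.98076644, 226.05162115]), 'tcp_rot': array([-3.14008700e+00, -2.16924854e-04,  2.89684943e+00]), 'contact_force': array([-0.26230923,  0.27424025, -0.63034989]), 'moment': array([-0.02568887, -0.05591587,  0.01068609]), 'finger_force': 0.0, 'grip_width': 91.9408112311702}
scene {'mtx': array([[444.65334642,   0.        , 327.4736467 ],
       [  0.        , 444.65334642, 237.27703574],
       [  0.        ,   0.        ,   1.        ]]), 'dist_coeffs': array([0.0156437, 0.       , 0.       , 0.       , 0.       ]), 'position': array([ 132.73196175, -585.14370107,  917.1053241 ]), 'attitude': array([-2.3869935 ,  0.01335972, -0.70040845])}
side {'mtx': array([[444.05160686,   0.        , 316.67307866],
       [  0.        , 444.05160686, 243.55816727],
       [  0.        ,   0.        ,   1.        ]]), 'dist_coeffs': array([0.02618885, 0.        , 0.        , 0.        , 0.        ]), 'position': array([ 256.5339705 , 1153.01987212,  906.41931516]), 'attitude': array([-2.19064685e+00, -1.89252179e-03, -2.82858921e+00])}
```

View pics/scene0.png

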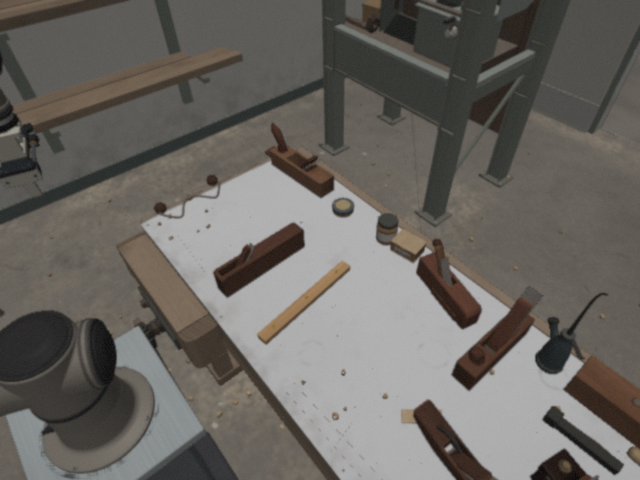

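View pics/side0.png

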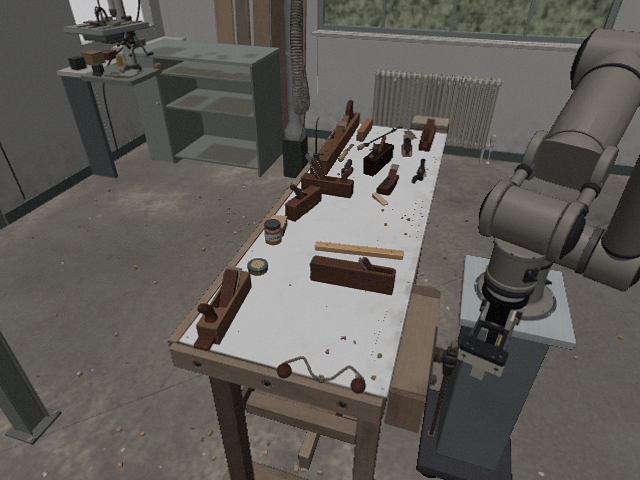

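The scene view shows the plane at about (215–305, 225–293), left (+y) of the strip at (260–350, 263–340). The side view shows the plane at (310–395, 256–293) and the strip at (315–403, 242–258). I'll enlarge both.

```bash
python3 - <<'E'
import cv2
a=cv2.imread("pics/scene0.png")[215:345,205:365];b=cv2.imread("pics/side0.png")[235:300,305:410]
cv2.imwrite("pics/c1.png",cv2.convertScaleAbs(cv2.resize(a,None,fx=4.5,fy=4.5,interpolation=cv2.INTER_CUBIC),alpha=1.5))
cv2.imwrite("pics/c2.png",cv2.convertScaleAbs(cv2.resize(b,None,fx=7,fy=7,interpolation=cv2.INTER_CUBIC),alpha=1.5))
E
```

```text
(no output)
```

View pics/c1.png

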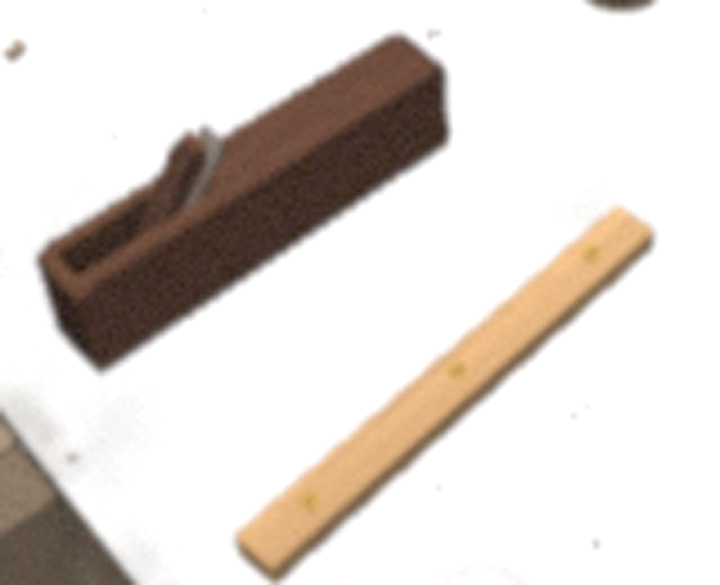

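View pics/c2.png

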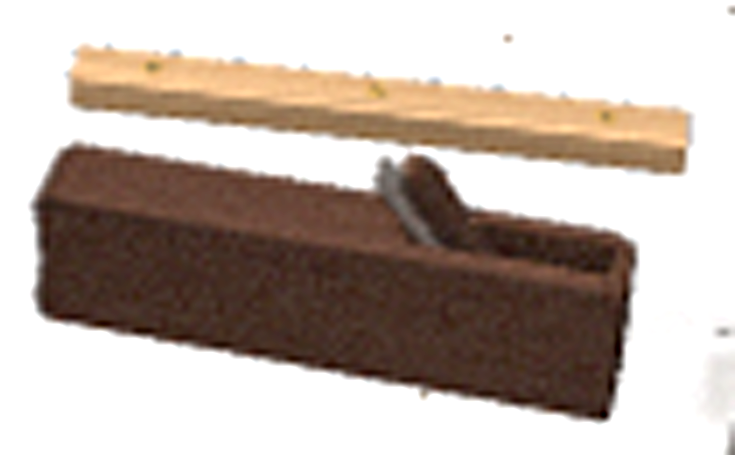

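The crops show all the corners clearly. In c1 the plane's top corners are (40,258), (78,297), (445,70), (400,35). In c2 they are (615,288), (632,238), (70,147), (38,205). The screws also show in both. The wedge and iron sit at the low-x end.

```bash
python3 - <<'E'
from h import *
np.set_printoptions(precision=1,suppress=True)
S=lambda u,v:((u+.5)/4.5-.5+205,(v+.5)/4.5-.5+215)
D=lambda u,v:((u+.5)/7-.5+305,(v+.5)/7-.5+235)
P=dict(topLL=((40,258),(615,288)),topLS=((78,297),(632,238)),topHS=((445,70),(70,147)),topHL=((400,35),(38,205)),
s1=((309,500),(606,115)),s2=((457,371),(376,89)),s3=((591,254),(152,66)),
sLp=((237,541),(686,145)),sLm=((275,572),(688,110)),sHm=((653,235),(78,47)),sHp=((618,207),(72,90)),iron=((205,128),(388,160)))
for k,(a,b) in P.items(): print(k,*tri(S(*a),D(*b)))
for n,p in dict(bLS=(100,370),bHS=(447,142)).items(): print(n,onz("scene",S(*p),0))
for n,p in dict(bLL=(607,418),bHL=(42,315)).items(): print(n,onz("side",D(*p),0))
# bystanders
print("jar side",onz("side",(272,242),0),"tin",onz("side",(258,268),0),"cal",onz("side",(285,372),18),onz("side",(358,385),18))
print("edge near x", onz("scene",(217,312),0), onz("scene",(145,222),0))
E
```

```text
topLL [352.7 124.2  70.5] 2.154345888961199
topLS [353.1  87.7  70.1] 0.7036420859963697
topHS [605.9  95.1  66.3] 3.8590839981452323
topHL [605.7 137.9  64.5] 1.7428290624245468
s1 [387.6 -66.5  19.9] 2.178788793367502
s2 [496.9 -52.6  20. ] 1.1401476333433875
s3 [606.2 -38.2  19.4] 1.3359624892430355
sLp [347.2 -59.8  15.8] 0.9828273057649715
sLm [351.2 -87.6  16.3] 1.9928802925707494
sHm [646.5 -47.9  14.7] 0.9006200312803797
sHp [642.7 -17.8  12.3] 5.821672732590071
iron [456.8 114.2 107.2] 1.8664200896398184
bLS [354.3  90.5  -0. ]
bHS [607.8  99.    0. ]
bLL [349.8 125.5   0. ]
bHL [604.1 136.2   0. ]
jar side [798.8 -15.9   0. ] tin [785.5 134.    0. ] cal [545.3 506.8  18. ] [366.6 488.3  18. ]
edge near x [312.2  67.   -0. ] [313.  480.3   0. ]
```

Measured values agree with the text:
- **Plane:** centre about (480, 113), axis yaw about 2.2°, top about 70 mm high. The wedge is on the low-x half.
- **Strip:** centre (497, −53), yaw 7.4°, so the plane's centre is about 166 mm from the strip's centre line.

I'll push toward +y at x≈480 with closed fingers, and the tool's y axis along the plane.

```bash
cat > plan.py <<'E'
from h import *
def plan(goal,yaw,n,p=None,y0=None):
    o=get_obs(); p=np.array(o["tool_pos"] if p is None else p,float); y0=o["tcp_rot"][2] if y0 is None else y0
    dy=np.degrees((y0-np.radians(yaw)+np.pi)%(2*np.pi)-np.pi)/n/5; d=(np.array(goal)-p)/n/25; out=[]
    for k in range(n):
        y=y0-np.radians(5*dy*k); out.append([round(float(v),2) for v in (d[0]*np.cos(y)+d[1]*np.sin(y),d[0]*np.sin(y)-d[1]*np.cos(y),-d[2])])
    print("twist",round(dy,2))
    for i in range(0,n,5): print(out[i:i+5])
E
python3 -c "
from plan import *
plan((480,45,160),92,25)"
```

```text
twist 0.59
[[-0.73, -0.58, 0.11], [-0.76, -0.55, 0.11], [-0.78, -0.51, 0.11], [-0.81, -0.46, 0.11], [-0.83, -0.42, 0.11]]
[[-0.85, -0.38, 0.11], [-0.87, -0.33, 0.11], [-0.89, -0.29, 0.11], [-0.9, -0.24, 0.11], [-0.91, -0.2, 0.11]]
[[-0.92, -0.15, 0.11], [-0.93, -0.1, 0.11], [-0.93, -0.05, 0.11], [-0.93, -0.0, 0.11], [-0.93, 0.04, 0.11]]
[[-0.93, 0.09, 0.11], [-0.92, 0.14, 0.11], [-0.91, 0.19, 0.11], [-0.9, 0.23, 0.11], [-0.89, 0.28, 0.11]]
[[-0.87, 0.33, 0.11], [-0.86, 0.37, 0.11], [-0.84, 0.41, 0.11], [-0.81, 0.46, 0.11], [-0.79, 0.5, 0.11]]
```

Request:
arm_command(gripper=[0, 0, 0, 0, 0], dp=[[-0.73, -0.58, 0.11], [-0.76, -0.55, 0.11], [-0.78, -0.51, 0.11], [-0.81, -0.46, 0.11], [-0.83, -0.42, 0.11]], twist=[0.6, 0.6, 0.6, 0.6, 0.6])

```text
time: 0.72
tool_pos: [198.0, 415.7, 212.6]
tcp_rot: [-3.141, -0.0, 2.633]
contact_force: [0.2, -0.5, 0.1]
grip_width: 46.3
finger_force: 0.0
```

Request:
arm_command(gripper=[0, 0, 0, 0, 0], dp=[[-0.85, -0.38, 0.11], [-0.87, -0.33, 0.11], [-0.89, -0.29, 0.11], [-0.9, -0.24, 0.11], [-0.91, -0.2, 0.11]], twist=[0.6, 0.6, 0.6, 0.6, 0.6])

```text
time: 1.35
tool_pos: [267.9, 322.6, 198.9]
tcp_rot: [-3.141, -0.0, 2.372]
contact_force: [0.2, -0.2, 0.4]
grip_width: 0.7
finger_force: 0.0
```

Request:
arm_command(gripper=[0, 0, 0, 0, 0], dp=[[-0.92, -0.15, 0.11], [-0.93, -0.1, 0.11], [-0.93, -0.05, 0.11], [-0.93, 0, 0.11], [-0.93, 0.04, 0.11]], twist=[0.6, 0.6, 0.6, 0.6, 0.6])

```text
time: 1.98
tool_pos: [337.6, 229.3, 185.2]
tcp_rot: [-3.141, -0.0, 2.11]
contact_force: [0.1, 0.3, -0.3]
grip_width: 0.5
finger_force: 0.0
```

Request:
arm_command(gripper=[0, 0, 0, 0, 0], dp=[[-0.93, 0.09, 0.11], [-0.92, 0.14, 0.11], [-0.91, 0.19, 0.11], [-0.9, 0.23, 0.11], [-0.89, 0.28, 0.11]], twist=[0.6, 0.6, 0.6, 0.6, 0.6])

```text
time: 2.6
tool_pos: [406.9, 135.8, 171.4]
tcp_rot: [-3.141, -0.0, 1.848]
contact_force: [-0.2, -0.4, 0.3]
grip_width: 0.3
finger_force: 0.0
```

Request:
arm_command(gripper=[0, 0, 0, 0, 0], dp=[[-0.87, 0.33, 0.11], [-0.86, 0.37, 0.11], [-0.84, 0.41, 0.11], [-0.81, 0.46, 0.11], [-0.79, 0.5, 0.11]], twist=[0.6, 0.6, 0.6, 0.6, 0.6])

```text
time: 3.22
tool_pos: [476.1, 41.9, 157.6]
tcp_rot: [-3.141, -0.0, 1.586]
contact_force: [0.7, 0.2, -0.1]
grip_width: 0.2
finger_force: 0.0
```

Request:
arm_command(gripper=[0, 0, 0, 0, 0], dp=[[0, 0.16, 0.94], [0, 0, 0.94], [0, 0, 0.94], [0, 0, 0.93], [0, 0, 0]], twist=[-0.25, 0, 0, 0, 0])

```text
time: 3.85
tool_pos: [478.5, 42.7, 62.7]
tcp_rot: [-3.137, -0.001, 1.61]
contact_force: [-0.4, -0.9, -0.5]
grip_width: -0.0
finger_force: 0.0
```

Request:
arm_command(gripper=[0, 0, 0, 0, 0], dp=[[0.5, 0, 0], [0.4, 0, 0], [0.2, 0, 0], [0.2, 0, 0], [0.2, 0, 0]], twist=[0, 0, 0, 0, 0])

```text
time: 4.47
tool_pos: [478.5, 80.3, 64.4]
tcp_rot: [3.141, 0.0, 1.61]
contact_force: [0.3, -2.3, 2.5]
grip_width: 0.4
finger_force: 1.7
```

Request:
arm_command(gripper=[0, 0, 0, 0, 0], dp=[[0.2, 0, -0.04], [0.2, 0, -0.04], [0.2, 0, -0.06], [0.2, 0, -0.06], [0.2, 0, -0.06]], twist=[0, 0, 0, 0, 0])

```text
time: 5.1
tool_pos: [477.5, 105.5, 70.8]
tcp_rot: [3.142, -0.0, 1.61]
contact_force: [0.5, -1.3, 1.4]
grip_width: 0.6
finger_force: 0.6
```

Request:
arm_command(gripper=[0, 0, 0, 0, 0], dp=[[0.2, 0, -0.06], [0.2, 0, -0.06], [0.2, 0, -0.06], [0.2, 0, 0], [0, 0, 0]], twist=[0, 0, 0, 0, 0])

```text
time: 5.72
tool_pos: [476.6, 125.4, 75.1]
tcp_rot: [-3.141, -0.0, 1.61]
contact_force: [-0.8, -0.1, 0.9]
grip_width: 0.1
finger_force: 0.0
```

```bash
python3 - <<'E'
from h import *
print(get_obs()["contact_force"])
a=capture("side")[220:330,280:430];cv2.imwrite("pics/c3.png",cv2.convertScaleAbs(cv2.resize(a[:,:,::-1],None,fx=5,fy=5,interpolation=cv2.INTER_CUBIC),alpha=1.5))
E
```

```text
[-0.78613537 -0.13809161  0.94146876]
```

View pics/c3.png

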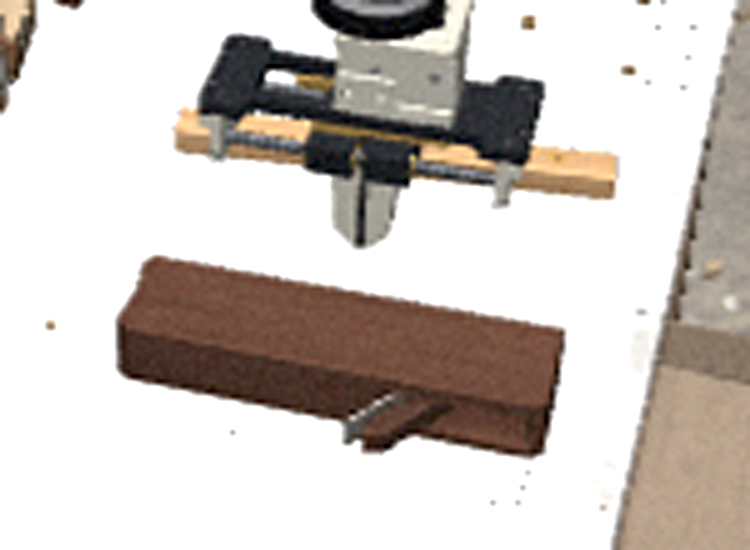

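The plane has fallen onto its side. In the crop, its upper face has corners (152,258), (120,322), (553,402), (563,330), and the wedge points away from the strip.

```bash
python3 - <<'E'
from h import *
D=lambda u,v:((u+.5)/5-.5+280,(v+.5)/5-.5+220)
for n,p,z in (("soleH",(150,257),44),("topH",(119,322),44),("topL",(553,402),44),("soleL",(565,329),44),("topHb",(122,375),0),("topLb",(540,455),0),("ironlow x",(345,440),22)): print(n,onz("side",D(*p),z).round(1))
E
```

```text
soleH [603.  147.8  44. ]
topH [600.9 211.4  44. ]
topL [344.  200.3  44. ]
soleL [348.5 135.5  44. ]
topHb [600.6 208.9   0. ]
topLb [347.5 198.6   0. ]
ironlow x [453.2 244.3  22. ]
```

Request:
arm_command(gripper=[20, 20, 20, 20, 20], dp=[[0.99, 0.22, -0.08], [0.99, 0.22, -0.08], [0.99, 0.22, -0.08], [0.99, 0.22, -0.08], [0.99, 0.22, -0.08]], twist=[-0.2, -0.2, -0.2, -0.2, -0.2])

```text
time: 6.4
tool_pos: [495.1, 251.0, 85.1]
tcp_rot: [-3.141, 0.0, 1.697]
contact_force: [-0.5, -0.1, 0.8]
grip_width: 19.8
finger_force: 0.0
```

Request:
arm_command(gripper=[20, 20, 20, 20, 20], dp=[[0, 0, 0.7], [0, 0, 0.7], [0, 0, 0.7], [0, 0, 0.6], [0, 0, 0]], twist=[0, 0, 0, 0, 0])

```text
time: 7.02
tool_pos: [494.3, 250.0, 16.6]
tcp_rot: [-3.139, 0.0, 1.697]
contact_force: [0.3, 0.6, 0.3]
grip_width: 19.8
finger_force: 0.0
```

Request:
arm_command(gripper=[20, 20, 20, 20, 20], dp=[[-0.5, 0, 0], [-0.3, 0, 0], [-0.3, 0, 0], [-0.3, 0, 0], [-0.3, 0, 0]], twist=[0, 0, 0, 0, 0])

```text
time: 7.65
tool_pos: [500.8, 208.4, 18.2]
tcp_rot: [3.14, -0.001, 1.697]
contact_force: [-0.6, 5.1, 3.7]
grip_width: 20.1
finger_force: 2.7
```

Request:
arm_command(gripper=[20, 20, 20, 20, 20], dp=[[-0.3, 0, 0], [-0.3, 0, 0], [-0.3, 0, 0], [-0.3, 0, 0], [-0.3, 0, 0]], twist=[0, 0, 0, 0, 0])

```text
time: 8.28
tool_pos: [505.4, 171.2, 18.2]
tcp_rot: [3.141, -0.001, 1.697]
contact_force: [-0.6, 4.9, 4.8]
grip_width: 19.9
finger_force: 2.8
```

Request:
arm_command(gripper=[20, 20, 20, 20, 20], dp=[[-0.3, 0, 0], [-0.3, 0, 0], [-0.3, 0, 0], [-0.3, 0, 0], [-0.3, 0, 0]], twist=[0, 0, 0, 0, 0])

```text
time: 8.9
tool_pos: [510.0, 134.0, 18.2]
tcp_rot: [3.141, -0.001, 1.697]
contact_force: [-0.8, 5.3, 3.8]
grip_width: 19.9
finger_force: 2.9
```

```bash
python3 - <<'E'
from h import *
o=get_obs();print(o["tool_pos"],o["contact_force"])
a=capture("side")[220:330,280:430];cv2.imwrite("pics/c4.png",cv2.convertScaleAbs(cv2.resize(a[:,:,::-1],None,fx=5,fy=5,interpolation=cv2.INTER_CUBIC),alpha=1.5))
E
```

```text
[509.97492379 134.01922402  18.18269249] [-0.77883857  5.31567574  3.8488648 ]
```

View pics/c4.png

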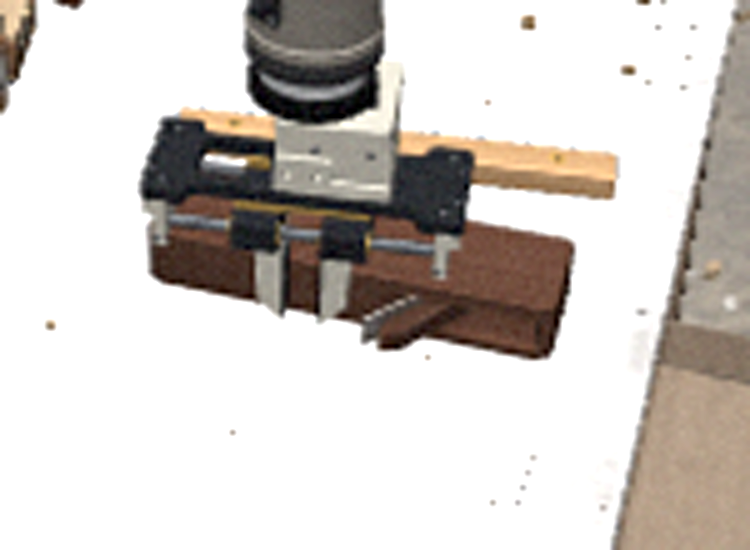

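The plane is sliding evenly, with the fingers on its flat top beside the wedge at about (275–335, 300). I'll carry on.

Request:
arm_command(gripper=[20, 20, 20, 20, 20], dp=[[-0.3, 0, 0], [-0.3, 0, 0], [-0.3, 0, 0], [-0.3, 0, 0], [-0.3, 0, 0]], twist=[0, 0, 0, 0, 0])

```text
time: 9.57
tool_pos: [514.5, 96.9, 18.0]
tcp_rot: [3.141, -0.001, 1.697]
contact_force: [-0.6, 5.3, 3.7]
grip_width: 20.2
finger_force: 2.9
```

Request:
arm_command(gripper=[20, 20, 20, 20, 20], dp=[[-0.3, 0, 0], [-0.3, 0, 0], [-0.2, 0, 0], [-0.2, 0, 0], [-0.2, 0, 0]], twist=[0, 0, 0, 0, 0])

```text
time: 10.2
tool_pos: [517.6, 67.5, 18.0]
tcp_rot: [-3.141, -0.002, 1.696]
contact_force: [-4.4, 11.6, 6.9]
grip_width: 20.1
finger_force: 5.5
```

Request:
arm_command(gripper=[20, 20, 20, 20, 20], dp=[[-0.1, 0, 0], [-0.1, 0, 0], [-0.1, 0, 0], [-0.1, 0, 0], [-0.1, 0, 0]], twist=[0, 0, 0, 0, 0])

```text
time: 10.82
tool_pos: [517.5, 55.6, 17.5]
tcp_rot: [-3.137, -0.002, 1.696]
contact_force: [-6.0, 8.7, 7.0]
grip_width: 20.1
finger_force: 4.8
```

Request:
arm_command(gripper=[20, 20, 20, 20, 20], dp=[[-0.06, 0, 0], [-0.06, 0, 0], [-0.06, 0, 0], [-0.04, 0, 0], [0, 0, 0]], twist=[0, 0, 0, 0, 0])

```text
time: 11.45
tool_pos: [517.8, 50.8, 17.4]
tcp_rot: [-3.137, -0.003, 1.698]
contact_force: [-6.1, 12.2, 6.9]
grip_width: 19.5
finger_force: 6.3
```

```bash
python3 - <<'E'
from h import *
o=get_obs();print(o["tool_pos"],o["contact_force"])
a=capture("side")[215:315,290:420];b=capture("scene")[230:350,220:370]
f=lambda a:cv2.convertScaleAbs(cv2.resize(a[:,:,::-1],(520,int(520*a.shape[0]/a.shape[1])),interpolation=cv2.INTER_CUBIC),alpha=1.5)
A,B=f(a)[:300],f(b)[:300]
# side by side stacked (two crops)
A,B=cv2.resize(f(a),(390,300)),cv2.resize(f(b),(375,300))
cv2.imwrite("pics/c5.png",np.hstack([A,B]))
E
```

```text
[517.83686628  50.75193899  17.43891115] [-6.0947392  12.1639512   6.90073712]
```

View pics/c5.png

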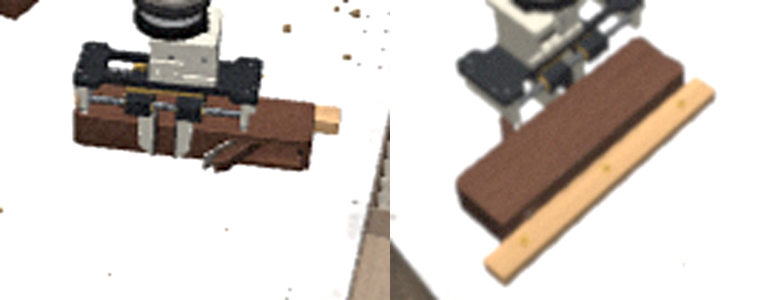

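The plane lies against the strip. In the scene crop it touches at the far end, near (680,90), and a slight gap may remain at the near end, near (510,235). I'll press a little further.

Request:
arm_command(gripper=[20, 20, 20, 20, 20], dp=[[-0.04, 0, 0], [-0.04, 0, 0], [-0.04, 0, 0], [-0.04, 0, 0], [0, 0, 0]], twist=[0, 0, 0, 0, 0])

```text
time: 12.18
tool_pos: [517.8, 50.6, 17.5]
tcp_rot: [-3.137, -0.008, 1.697]
contact_force: [-7.9, 32.0, 9.1]
grip_width: 19.6
finger_force: 16.6
```

The plane no longer moves and the force has risen to 32 N, so it is seated. I'll back off, lift clear and look.

Request:
arm_command(gripper=[20, 20, 20, 20, 20], dp=[[0.2, 0, 0], [0.3, 0, 0], [0.6, 0, 0], [0.9, 0, 0], [0.9, 0, 0]], twist=[0, 0, 0, 0, 0])

```text
time: 12.8
tool_pos: [511.9, 117.8, 17.7]
tcp_rot: [3.141, 0.0, 1.696]
contact_force: [-0.8, -0.4, 0.1]
grip_width: 19.9
finger_force: 0.0
```

Request:
arm_command(gripper=[20, 20, 20, 20, 20], dp=[[0.9, 0, -0.5], [0.9, 0, -0.9], [0.9, 0, -0.9], [0.9, 0, -0.9], [0.9, 0, -0.9]], twist=[0, 0, 0, 0, 0])

```text
time: 13.42
tool_pos: [497.5, 229.6, 120.9]
tcp_rot: [3.142, 0.0, 1.697]
contact_force: [0.2, 0.1, -0.3]
grip_width: 20.1
finger_force: 0.0
```

```bash
python3 - <<'E'
from h import *
print(get_obs()["tool_pos"],get_obs()["contact_force"])
s=capture("scene")
a=s[230:350,225:365]
cv2.imwrite("pics/c6.png",cv2.convertScaleAbs(cv2.resize(a[:,:,::-1],None,fx=5,fy=5,interpolation=cv2.INTER_CUBIC),alpha=1.5))
E
```

```text
[497.4731596  229.57229638 120.92438557] [ 0.16597631  0.13843723 -0.32772608]
```

View pics/c6.png

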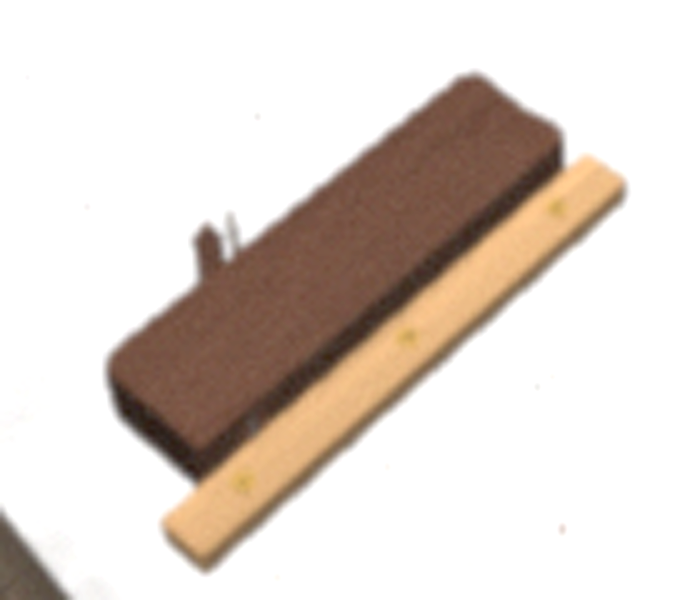

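The plane's dark sole meets the strip along its whole length, from (200,485) to (562,165). I'll check the angle numerically before handing in.

```bash
python3 - <<'E'
from h import *
S=lambda u,v:((u+.5)/5-.5+225,(v+.5)/5-.5+230)
n=np.array([-.1284,.9917]);c=np.array([497,-52.5])
P=[onz("scene",S(*p),44) for p in((203,450),(560,136))]+[onz("scene",S(*p),20) for p in((205,486),(562,170),(165,523),(588,156))]
for p in P: print(p.round(1),"offset",round(float((p[:2]-c)@n),1))
E
```

```text
[377.2 -54.9  44. ] offset 13.0
[626.1 -18.4  44. ] offset 17.3
[373.4 -57.1  20. ] offset 11.3
[625.1 -21.2  20. ] offset 14.6
[348.2 -61.4  20. ] offset 10.3
[641.8 -22.9  20. ] offset 10.7
```

```bash
python3 - <<'E'
from h import *
s=np.mean([capture("scene").astype(float) for _ in range(4)],0)
E=[];T=[]
for u in range(272,330,2):
    col=s[:,u,:]; v0=230+ (350-230)*0
    # strip pale-orange pixels: high red, red-blue large
    rb=col[:,0]-col[:,2]
    vs=[v for v in range(240,345) if rb[v]>50 and col[v,0]>120]
    if not vs: continue
    e=vs[0]; g=col[:,0]; seg=np.diff(g[e-16:e-2]); k=int(np.argmin(seg))
    # subpixel edges
    w=np.clip(np.diff(g[e-3:e+3]),0,None); ev=e-3+.5+(w*np.arange(5)).sum()/w.sum()
    w=np.clip(-seg[max(0,k-1):k+2],0,None); tv=e-16+.5+max(0,k-1)+(w*np.arange(len(w))).sum()/w.sum()
    E.append(onz("scene",(u,ev),20)[:2]);T.append(onz("scene",(u,tv),44)[:2])
    if u%8==0: print(u,round(ev,1),round(tv,1),col[e-8:e+1,0].astype(int))
for X in(E,T):
    X=np.array(X);p=np.polyfit(X[:,0],X[:,1],1);r=X[:,1]-np.polyval(p,X[:,0])
    m=abs(r)<2*r.std();p=np.polyfit(X[m,0],X[m,1],1);print(np.degrees(np.arctan(p[0])),np.polyval(p,[400,500,600]),r.std())
E
```

```text
272 319.8 313.4 [ 66  53  48  47  49  55  80 119 149]
280 312.8 306.4 [ 68  55  47  46  46  53  74 114 144]
288 306.1 299.6 [ 73  60  50  45  46  48  64 102 138]
296 299.2 292.7 [ 73  60  50  45  43  44  62  94 127]
304 292.4 286.3 [ 72  63  49  46  43  46  57  88 124]
312 285.5 279.5 [ 75  66  53  45  45  47  58  84 121]
320 278.5 272.5 [ 78  69  55  45  43  45  57  85 126]
328 271.6 265.5 [ 79  70  58  50  45  47  56  84 124]
7.333580056006533 [-50.81863603 -37.94876607 -25.07889611] 0.3773781517274666
7.235319364197459 [-50.62115187 -37.92558143 -25.230011  ] 0.48600070175449134
```

The sole's edge and the strip's face agree to 0.1° and within 0.2 mm, so the sole is flat along the strip.

```bash
python3 -c "
from plant import *
print(close_job())"
```

```text
the job is handed in; nothing more can be done
None
```

The plane was pushed over away from the strip and slid back until its sole rested flat along it (within about 0.1° and 0.2 mm in the scene camera); nothing was gripped, the arm is clear, and the job was handed in at about 14 s of the 61 s allowed.

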